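# Sample-check a batch of cable couplers

### The arm

A 7-joint arm with a two-finger parallel gripper is mounted at the origin on the work surface. World frame = base frame: x ahead of the robot, y to its left, z up, the work surface at z = 0. Lengths are in m, angles in degrees, forces in N, time in s.
With the tool pointing down it reaches from about 0.35 to 0.775 m from the base axis. Payload 3.1 kg.
Tool frame: the origin (TCP) lies on the centre line of the jaws, within the pads' length; the fingertips stand 17 mm ahead of it and the grasp point (between the pads) lies 2 mm behind it (robot.tip_reach is the distance from the TCP to the fingertips, in m); z points along the fingers, y is the direction in which the jaws open and shut (so a half turn about z gives the same grasp; the last joint's range is limited). The gripper opens to 85 mm and grips with 20 to 120 N. Pads are 22 mm wide; open, the fingers measure 114 mm over their backs; the gripper's body (76 mm by 85 mm) begins 54 mm behind the grasp point. The pads swing forward as they close: fully open they stand 13 mm farther back than shut.
Start: joints at [-75.499, 17.813, 0.802, 86.603, -0.252, 75.585, -1.558], TCP at [0.16, 0.526, 0.248] pointing down, gripper open.
Joint ranges: [-154.91, 154.91], [-16.99, 109.72], [-72.82, 74.43], [7.12, 147.25], [-82.49, 262.49], [11.32, 116.49], [-174.64, 174.64]. Speed limits (degrees/s): [159.86, 159.86, 180, 180, 180, 180, 180].

### API

Orientations are given as [roll, pitch, yaw] about the fixed x, y, z axes, in that order (R = Rz(yaw) Ry(pitch) Rx(roll)).
In Python, from station import robot, fingers, vision, workorder, recognise gives the robot as it stands. Calls block until the motion is done:
- robot.move_to(position, orientation): joint-space move of the TCP to a pose.
- robot.line_to(position, orientation=None, velocity=0.15, f_stop=None): straight line of the TCP; orientation=None keeps the orientation; velocity is the mean speed in m/s. With f_stop (N) it stops when the force on the tool has changed by that much, and returns True; else False.
- robot.move_j(angles): joint-space move.
- fingers.gripper_to(opening, force=None): opening from 0.0 (shut) to 1.0 (fully open); force is the grip in N (None keeps the last); returns when the fingers have stopped.
- robot.pause(seconds).
- robot.inverse_kinematics(position, orientation): joint angles nearest the present ones, or None.
- vision.grab_frame(name): name is "scene" or "top" or "wrist"; returns the picture (384x512x3 uint8, red, green, blue); there is no depth.
- vision.calibration(name): a dict with "mtx" (3x3 intrinsics, pixels), "extrinsics" (4x4, takes a point from world to camera coordinates); the wrist camera has in their place "T_tool_cam" (4x4, takes a point from camera to tool coordinates, whose origin is the TCP and whose axes are the flange's). Camera axes: x right, y up, looking along -z (the intrinsics and any distortion apply to the point x, -y, -z); pixel columns grow to the right and rows downward; lengths in m; the calibration is good to about 2 mm. A picture is of the moment at which its call begins: read the wrist's pose just before it. calibration takes no time and is no camera call.
A pose or a line that the arm cannot do raises robot.PlanningError and nothing moves.
- workorder.close_job(): hands the job in, once; it reports no verdict.
Trained networks look in the newest picture that a camera, given by its name, has taken for a name from the list of things; names that differ only in an ending like _2 or _b are one class to them, and where a whole thing is asked for, a point or a joint stands for the part that bears it (a point fixed in the world has none). Each returns a list of dicts, best first, with "p" (0 to 1); they miss things now and then, are a little off and sometimes report something else, mostly with a low value. They report only what shows in the picture. A call takes as long as a camera call.
- recognise(label, camera): "rect" ([centre column, centre row, width, height] in pixels, round what is visible of it).
Readings, each from a call of its own:
- robot.current_time_s(): time.
- robot.current_joint_positions(): joint angles.
- robot.current_dq(): joint speeds.
- robot.current_joint_torque(): joint torques, N m.
- robot.current_tool_pos(): TCP position.
- robot.current_eef_rot(): TCP orientation.
- robot.current_contact_force(): force on the tool from outside, world axes, zero at the start.
- robot.current_torque(): the same for the moment, N m.
- robot.current_finger_gap(): opening from 0.0 (shut) to 1.0 (fully open).
Only numpy, scipy, OpenCV 4.12 (cv2) and the standard library are available. Lean on these libraries where they do the work, as an engineer would, in place of code of your own. Each camera call takes 0.05 s, during which the arm holds its last target. There are 200 camera calls.

### The job

Check a sample of the coupler batch before it goes into stock: lift the cup, tip all the couplers out onto the black mat and stand the empty cup upright on the table, clear of the mat. Then lay any one coupler in the two forks of the pull tester, draw the sprung gauge out by its upright grip to the wide 30 mm line on its scale (never past the last line, 40 mm), hold it there for five seconds and let it back home. Only after that put every coupler, the tested one too, into the grey stock bin, and leave the other things on the table where they are.

Things in the scene. Friction and masses are not known exactly. Their poses are not given: they have to be found in the camera images.
- cup_mid (a point): White plastic cup holding the batch at the start. This point is on its axis, half-way up (40 mm above its foot); its z axis points to the mouth. Round, 80 mm tall, 60 mm across at the foot and 70 mm at the rim (about 66 mm across 50 mm up), wall 3 mm, floor 4 mm, 0.11 kg. It is smooth inside: couplers slide out once it is tipped some 20 degrees beyond level.
- coupler1_mid (a point): A cable coupler (all alike; the number present varies): a round metal bar with a square collar at each end. This point is its centre; its z axis runs along its length; both ends are alike. 70 mm long: a bar 10 mm thick, 56 mm of it bare between two collars, each 18 x 18 mm and 7 mm long. About 45 g (it varies). It starts standing in the cup; lying flat its centre is 9 mm above the surface.
- coupler2_mid (a point): A cable coupler (all alike; the number present varies): a round metal bar with a square collar at each end. This point is its centre; its z axis runs along its length; both ends are alike. 70 mm long: a bar 10 mm thick, 56 mm of it bare between two collars, each 18 x 18 mm and 7 mm long. About 45 g (it varies). It starts standing in the cup; lying flat its centre is 9 mm above the surface.
- coupler3_mid (a point): A cable coupler (all alike; the number present varies): a round metal bar with a square collar at each end. This point is its centre; its z axis runs along its length; both ends are alike. 70 mm long: a bar 10 mm thick, 56 mm of it bare between two collars, each 18 x 18 mm and 7 mm long. About 45 g (it varies). It starts standing in the cup; lying flat its centre is 9 mm above the surface.
- coupler4_mid (a point): A cable coupler (all alike; the number present varies): a round metal bar with a square collar at each end. This point is its centre; its z axis runs along its length; both ends are alike. 70 mm long: a bar 10 mm thick, 56 mm of it bare between two collars, each 18 x 18 mm and 7 mm long. About 45 g (it varies). It starts standing in the cup; lying flat its centre is 9 mm above the surface.
- mat_top (a point): Centre of the upper face of the black work mat, fixed to the table; 240 x 240 mm, 3 mm thick, its edges along its x and y axes
- bin_floor (a point): Centre of the inner floor (4 mm above the table) of the stock bin, a low grey open tray fixed to the table: 130 mm (its x) by 150 mm (its y) outside, walls 4 mm thick, 45 mm tall
- nest (a point): Where the centre of a coupler lies when laid in the pull tester: 50 mm above the table, mid-way between its two forks. x axis: level, the way the gauge is pulled; z up. The bar of the coupler lies level along x in the slots of both forks, its collars outside them with 4 mm to spare at each end. The tester is fixed; its base, 12 mm thick and 84 mm wide, runs from 80 mm behind to 230 mm ahead.
- fixed_fork (a point): Middle of the slot of the tester's fixed fork, on the nest's x axis, 21 mm behind the nest. An upright steel plate 6 mm thick along x and 44 mm wide, its top 10 mm above this point; the slot opens upwards, is 13 mm wide with a flared mouth, and its floor is 5 mm below this point.
- moving_fork (a point): Middle of the slot of the tester's moving fork, like the fixed one; at home 21 mm ahead of the nest, so that 36 mm lie free between the forks. It slides along the nest's x.
- grip (a point): Centre of the upright grip on the gauge's black housing, a plate 12 mm thick along the pull (the nest's x), 46 mm wide across it and standing 48 mm above the housing, whose top is 50 mm above the table; this point is 22 mm below the top of the grip, 76 mm above the table and, at home, 115 mm ahead of the nest along x. It moves with the housing.
- gauge (a joint): Reading of the sprung gauge (m): how far the housing is pulled out along its white scale blade, 0 at home, at most 0.050; spring about 350 N/m (about 11 N at 30 mm). The blade comes out of the housing on the nest's side; its lines are 5 mm apart; the wide line across the whole blade appears at the housing's edge at 0.030, the last line at 0.040. Springs back when let go.
- claw (a joint): How far the moving fork has slid along the nest's x (m), 0 at home, at most 0.030, drawn home by a weak spring. With a coupler laid in it stops after about 0.008, when both collars bear on the forks, and only from then on does the gauge come out; with none, the fork just follows the housing.
- scrap_can: White plastic jar, 72 mm across and 85 mm tall, standing on the table; not part of the job, leave it; origin at its underside
- solvent: White solvent bottle, 44 mm across and 120 mm tall, standing on the table; not part of the job, leave it; origin at its underside
- cleaver: Blue fibre cleaver, 100 x 32 x 32 mm, lying on the table; not part of the job, leave it; origin at its underside
- strippers: Fibre strippers with yellow handles, 135 mm long, lying on the table; not part of the job, leave it; origin at its underside
- marker: Marker pen, 130 mm long, 13 mm thick, lying on the table; not part of the job, leave it; origin at its underside

How it is judged (in metres and radians):
On the way, in this order (a step that is already met when the one before it is completed fails the run):
1. the cup, lifted and tipped beyond level, has no coupler left in it (angle between cup_mid's own z axis and vertical above 1.5 rad and height (world z) of cup_mid above 0.06 m and distance between each of coupler1_mid, coupler2_mid, coupler3_mid, coupler4_mid and cup_mid above 0.08 m), for 0.1 s.
2. the cup stands upright on the table clear of the mat, let go, and the couplers lie on the mat (angle between cup_mid's own z axis and vertical below 0.1 rad and height (world z) of cup_mid below 0.045 m and (x of cup_mid in the frame of mat_top above 0.135 m or x of cup_mid in the frame of mat_top below -0.135 m or y of cup_mid in the frame of mat_top above 0.135 m or y of cup_mid in the frame of mat_top below -0.135 m) and distance between the grasp point and cup_mid above 0.1 m and x of coupler1_mid in the frame of mat_top between -0.12 and 0.12 m and y of coupler1_mid in the frame of mat_top between -0.12 and 0.12 m and height (world z) of each of coupler1_mid, coupler2_mid, coupler3_mid, coupler4_mid below 0.05 m and x of coupler2_mid in the frame of mat_top between -0.12 and 0.12 m and y of coupler2_mid in the frame of mat_top between -0.12 and 0.12 m and x of coupler3_mid in the frame of mat_top between -0.12 and 0.12 m and y of coupler3_mid in the frame of mat_top between -0.12 and 0.12 m and x of coupler4_mid in the frame of mat_top between -0.12 and 0.12 m and y of coupler4_mid in the frame of mat_top between -0.12 and 0.12 m), for 0.2 s.
3. with a coupler in both forks the gauge is held at the 30 mm line (26 to 35 mm) for four seconds, no coupler being in the bin yet (value of joint gauge between 0.026 and 0.035 m and ((x of coupler1_mid in the frame of nest between -0.012 and 0.012 m and y of coupler1_mid in the frame of nest between -0.006 and 0.006 m and z of coupler1_mid in the frame of nest between -0.006 and 0.006 m and angle between the z axis of coupler1_mid and the x axis of nest, either way round below 0.12 rad) or (x of coupler2_mid in the frame of nest between -0.012 and 0.012 m and y of coupler2_mid in the frame of nest between -0.006 and 0.006 m and z of coupler2_mid in the frame of nest between -0.006 and 0.006 m and angle between the z axis of coupler2_mid and the x axis of nest, either way round below 0.12 rad) or (x of coupler3_mid in the frame of nest between -0.012 and 0.012 m and y of coupler3_mid in the frame of nest between -0.006 and 0.006 m and z of coupler3_mid in the frame of nest between -0.006 and 0.006 m and angle between the z axis of coupler3_mid and the x axis of nest, either way round below 0.12 rad) or (x of coupler4_mid in the frame of nest between -0.012 and 0.012 m and y of coupler4_mid in the frame of nest between -0.006 and 0.006 m and z of coupler4_mid in the frame of nest between -0.006 and 0.006 m and angle between the z axis of coupler4_mid and the x axis of nest, either way round below 0.12 rad)) and not (x of coupler1_mid in the frame of bin_floor between -0.064 and 0.064 m and y of coupler1_mid in the frame of bin_floor between -0.074 and 0.074 m and z of coupler1_mid in the frame of bin_floor below 0.042 m) and not (x of coupler2_mid in the frame of bin_floor between -0.064 and 0.064 m and y of coupler2_mid in the frame of bin_floor between -0.074 and 0.074 m and z of coupler2_mid in the frame of bin_floor below 0.042 m) and not (x of coupler3_mid in the frame of bin_floor between -0.064 and 0.064 m and y of coupler3_mid in the frame of bin_floor between -0.074 and 0.074 m and z of coupler3_mid in the frame of bin_floor below 0.042 m) and not (x of coupler4_mid in the frame of bin_floor between -0.064 and 0.064 m and y of coupler4_mid in the frame of bin_floor between -0.074 and 0.074 m and z of coupler4_mid in the frame of bin_floor below 0.042 m)), for 4 s.
At the end, for the whole second after the job is handed in: every coupler lies still in the stock bin (its centre inside the walls, less than 42 mm above the bin's floor); the cup stands upright (within 0.1 rad) on the table with its centre at least 15 mm outside the mat's edge; the gauge is home (under 3 mm) and so is the claw (under 6 mm) (x of coupler1_mid in the frame of bin_floor between -0.064 and 0.064 m and y of coupler1_mid in the frame of bin_floor between -0.074 and 0.074 m and z of each of coupler1_mid, coupler2_mid, coupler3_mid, coupler4_mid in the frame of bin_floor below 0.042 m and x of coupler2_mid in the frame of bin_floor between -0.064 and 0.064 m and y of coupler2_mid in the frame of bin_floor between -0.074 and 0.074 m and x of coupler3_mid in the frame of bin_floor between -0.064 and 0.064 m and y of coupler3_mid in the frame of bin_floor between -0.074 and 0.074 m and x of coupler4_mid in the frame of bin_floor between -0.064 and 0.064 m and y of coupler4_mid in the frame of bin_floor between -0.074 and 0.074 m and angle between cup_mid's own z axis and vertical below 0.1 rad and height (world z) of cup_mid below 0.045 m and (x of cup_mid in the frame of mat_top above 0.135 m or x of cup_mid in the frame of mat_top below -0.135 m or y of cup_mid in the frame of mat_top above 0.135 m or y of cup_mid in the frame of mat_top below -0.135 m) and value of joint gauge below 0.003 m and value of joint claw below 0.006 m); the robot touches nothing.
It fails at once if the gauge is pulled past its last line (41 mm) (value of joint gauge above 0.041 m).
It fails at once if the jar, bottle, cleaver, strippers or marker is shoved away by more than 40 mm (distance of any of scrap_can, solvent, cleaver, strippers, marker from where it was at the start of the episode above 0.04 m).
It fails at once if the jar or the bottle is knocked over (angle between any of scrap_can, solvent's own z axis and vertical above 0.5 rad).
Of coupler1, coupler2, coupler3, coupler4 only 2 to 4 are there at a start; the rules pass over those that are not, and their reading is None.
At some moment in a run one of coupler1, coupler2, coupler3, coupler4, cup may be knocked a few centimetres aside while the robot is not near it.
It also fails if it takes over 210 s, if anything falls off the work surface, if the arm or the gripper's body presses on something with over 40 N, if the wrist force passes 120 N, or if a joint passes its speed limit or range.

## Working session

There is one attempt and no reset: what is moved stays moved. The work goes in short steps, each a Python script; the robot and the scene stay as the last script left them, time stands still between calls to the robot, and variables do not carry over. Pictures are saved under pics/ and viewed, about 12 in all and at most 16, crops included, and the job is handed in when it is done.

```bash
ls; mkdir -p pics; cat > h.py <<'E'
import numpy as np, cv2
from station import robot, fingers, vision, workorder, recognise
from scipy.spatial.transform import Rotation as R
def grab(cam,name=None):
    T=pose(); im=vision.grab_frame(cam)
    if name: cv2.imwrite(f'pics/{name}.png',im[:,:,::-1])
    return im,T
def pose():
    T=np.eye(4);T[:3,:3]=R.from_euler('xyz',robot.current_eef_rot(),degrees=True).as_matrix();T[:3,3]=robot.current_tool_pos();return T
def camT(cam,T=None):
    c=vision.calibration(cam)
    W=np.linalg.inv(np.array(c['extrinsics'])) if 'extrinsics' in c else T@np.array(c['T_tool_cam'])
    return np.array(c['mtx']),W,c.get('dist',None)
def p2w(cam,uv,z,T=None):
    K,W,_=camT(cam,T)
    u,v=uv; d=np.linalg.inv(K)@[u,v,1]; d=W[:3,:3]@[d[0],-d[1],-d[2]]
    o=W[:3,3]; return o+d*(z-o[2])/d[2]
def w2p(cam,p,T=None):
    K,W,_=camT(cam,T); q=np.linalg.inv(W)@np.r_[p,1]; q=K@[q[0],-q[1],-q[2]]; return q[:2]/q[2]
E
python3 - <<'E'
from h import *
for c in ['scene','top','wrist']:
    im,T=grab(c,c+'0'); print(c,{k:np.round(v,3).tolist() if not isinstance(v,str) else v for k,v in vision.calibration(c).items()})
    if c!='wrist':
        for n in ['cup_mid','coupler1_mid','mat_top','bin_floor','fixed_fork','moving_fork','grip','gauge','scrap_can','solvent','cleaver','strippers','marker']:
            try: print(n,[(np.round(d['rect']).astype(int).tolist(),round(d['p'],2)) for d in recognise(n,c)[:4]])
            except Exception as e: print(n,e)
a=cv2.imread('pics/scene0.png');b=cv2.imread('pics/top0.png')
cv2.imwrite('pics/top0b.png',cv2.resize(b,(800,600),interpolation=cv2.INTER_CUBIC))
E
```

```text
pics
scene {'mtx': [[381.41, 0.0, 259.48], [0.0, 381.41, 185.844], [0.0, 0.0, 1.0]], 'extrinsics': [[-0.214, 0.977, 0.009, 0.116], [-0.761, -0.173, 0.625, 0.367], [0.612, 0.127, 0.78, -1.47], [0.0, 0.0, 0.0, 1.0]]}
cup_mid [([375, 226, 34, 36], 0.71)]
coupler1_mid []
mat_top [([270, 212, 92, 80], 0.57)]
bin_floor [([382, 180, 59, 61], 0.66)]
fixed_fork [([161, 187, 108, 47], 0.78)]
moving_fork [([157, 178, 49, 31], 0.65)]
grip [([150, 175, 26, 30], 0.69), ([377, 224, 8, 13], 0.56)]
gauge [([148, 177, 28, 34], 0.74), ([378, 224, 8, 8], 0.72), ([269, 266, 28, 38], 0.19)]
scrap_can [([269, 267, 27, 38], 0.92)]
solvent [([319, 263, 24, 33], 0.96)]
cleaver [([224, 266, 34, 20], 0.94), ([377, 225, 7, 10], 0.73)]
strippers [([214, 143, 42, 23], 0.72), ([318, 264, 21, 32], 0.32)]
marker [([306, 161, 31, 21], 0.61)]
top {'mtx': [[406.124, 0.0, 252.143], [0.0, 406.124, 198.421], [0.0, 0.0, 1.0]], 'extrinsics': [[-0.026, -0.999, 0.019, 0.02], [0.985, -0.022, 0.173, -0.568], [-0.172, 0.023, 0.985, -0.932], [0.0, 0.0, 0.0, 1.0]]}
cup_mid []
coupler1_mid [([176, 133, 24, 25], 0.27)]
mat_top [([235, 202, 104, 99], 0.9)]
bin_floor [([111, 267, 76, 67], 0.72)]
fixed_fork [([379, 202, 122, 34], 0.56)]
moving_fork [([378, 201, 59, 30], 0.56)]
grip [([392, 202, 30, 29], 0.6)]
gauge [([392, 201, 32, 33], 0.85), ([125, 194, 11, 6], 0.59)]
scrap_can [([227, 121, 25, 40], 0.71), ([120, 194, 39, 30], 0.7)]
solvent [([174, 134, 22, 24], 0.69)]
cleaver [([271, 124, 37, 15], 0.93), ([115, 187, 7, 8], 0.48), ([237, 204, 100, 101], 0.18)]
strippers [([333, 289, 56, 32], 0.97), ([394, 201, 35, 30], 0.4)]
marker [([211, 290, 50, 24], 0.65)]
wrist {'mtx': [[285.342, 0.0, 253.596], [0.0, 285.342, 194.785], [0.0, 0.0, 1.0]], 'T_tool_cam': [[0.001, 0.955, 0.295, 0.075], [1.0, -0.001, 0.0, -0.001], [0.0, 0.295, -0.955, -0.126], [0.0, 0.0, 0.0, 1.0]]}
```

View pics/top0b.png

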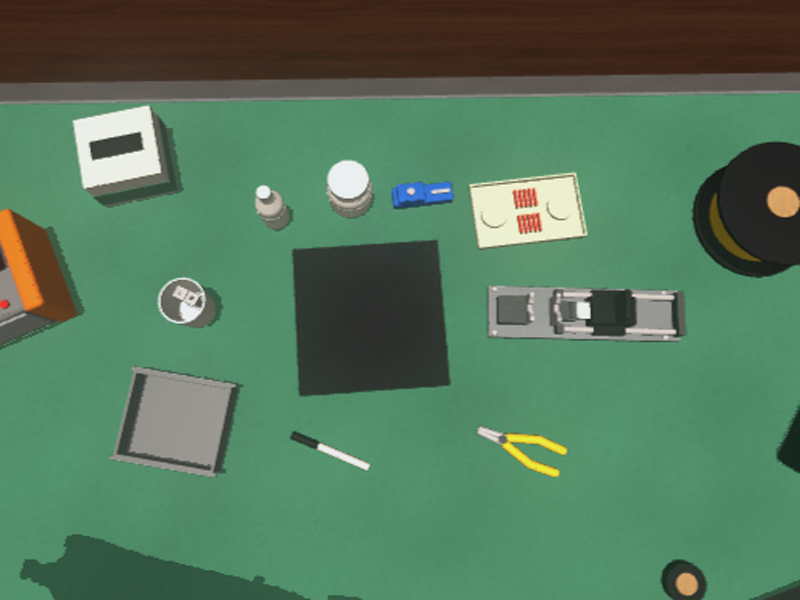

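View pics/scene0.png

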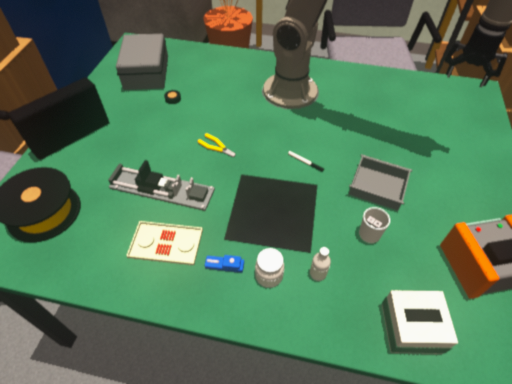

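```bash
python3 - <<'E'
from h import *
s=1/1.5625
def P(n,l,z):
    q=np.array([p2w('top',(np.array(a))*s,z) for a in l]); print(n,q[:,:2].round(3).tolist(),'mean',q.mean(0).round(4)[:2]); return q
m=P('mat',[(293,249),(437,241),(449,385),(300,395)],.003)
P('bin',[(135,367),(238,383),(215,475),(113,458)],.045)
P('base',[(488,287),(685,291),(683,341),(488,338)],.012)
P('cuprim',[(182,301)],.08)
P('grip',[(613,310)],.098)
P('strip',[(520,450)],.01);P('marker',[(330,450)],.006);P('can',[(348,180)],.085);P('solv',[(264,192)],.12)
P('cleav',[(423,194)],.03);P('whitebox',[(120,200)],.0);P('yellow',[(470,182),(577,175),(585,235),(480,247)],.02)
T=pose();print(T.round(3), robot.current_finger_gap())
E
python3 - <<'E'
import cv2
b=cv2.imread('pics/top0.png')
a=cv2.resize(b[175:225,305:445],None,fx=5.7,fy=5.7,interpolation=cv2.INTER_CUBIC)
c=cv2.resize(b[170:215,90:150],None,fx=6,fy=6,interpolation=cv2.INTER_CUBIC)
import numpy as np
o=np.zeros((a.shape[0]+c.shape[0],a.shape[1],3),np.uint8);o[:a.shape[0]]=a;o[a.shape[0]:,:c.shape[1]]=c
cv2.imwrite('pics/crop1.png',o);print(o.shape)
E
```

```text
mat [[0.682, 0.169], [0.691, -0.069], [0.454, -0.079], [0.444, 0.157]] mean [0.5678 0.0447]
bin [[0.491, 0.402], [0.463, 0.246], [0.328, 0.277], [0.357, 0.428]] mean [0.4094 0.3382]
base [[0.61, -0.148], [0.596, -0.469], [0.514, -0.457], [0.526, -0.143]] mean [ 0.5615 -0.3043]
cuprim [[0.584, 0.323]] mean [0.5841 0.323 ]
grip [[0.553, -0.316]] mean [ 0.5528 -0.3159]
strip [[0.35, -0.184]] mean [ 0.3502 -0.1845]
marker [[0.358, 0.111]] mean [0.358  0.1106]
can [[0.768, 0.073]] mean [0.7676 0.073 ]
solv [[0.737, 0.195]] mean [0.7374 0.1954]
cleav [[0.763, -0.046]] mean [ 0.763  -0.0462]
whitebox [[0.773, 0.456]] mean [0.7732 0.4559]
yellow [[0.786, -0.126], [0.795, -0.305], [0.691, -0.31], [0.675, -0.137]] mean [ 0.7367 -0.2191]
[[-0.957  0.29   0.     0.16 ]
 [ 0.29   0.957  0.     0.526]
 [-0.     0.    -1.     0.248]
 [ 0.     0.     0.     1.   ]] 0.9996980514170237
(555, 798, 3)
```

View pics/crop1.png

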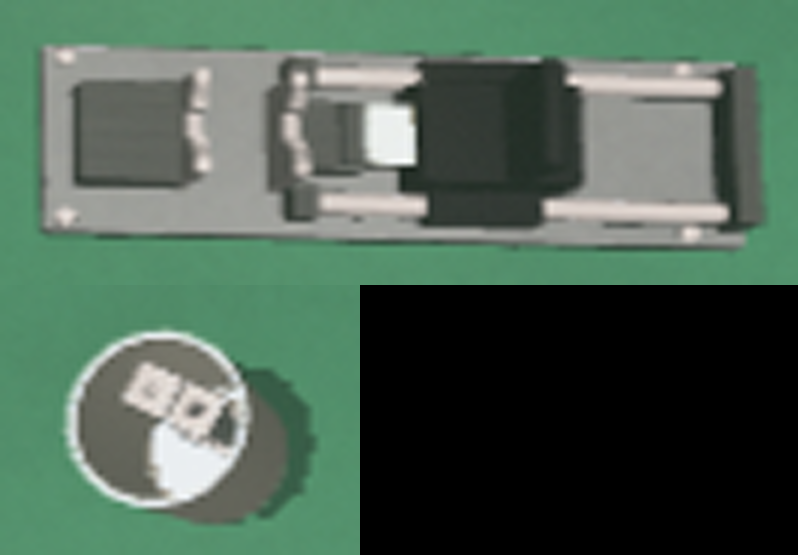

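```bash
cat >> h.py <<'E'
def side(yaw,d,th=0):
    """tool pointing horizontally at yaw, depressed d deg, camera side up, rolled th about tool z -> rpy"""
    y,d=np.radians([yaw,d]); z=np.array([np.cos(d)*np.cos(y),np.cos(d)*np.sin(y),-np.sin(d)])
    x=np.array([0,0,1.]);x-=x@z*z;x/=np.linalg.norm(x)
    M=np.c_[x,np.cross(z,x),z]@R.from_euler('z',th,degrees=True).as_matrix()
    return R.from_matrix(M).as_euler('xyz',degrees=True).tolist(),z
def down(yaw):
    """tool down, tool y (jaw direction) at world yaw+90; x (camera side) at yaw"""
    M=np.c_[[1,0,0],[0,-1,0],[0,0,-1]]
    return R.from_matrix(R.from_euler('z',yaw,degrees=True).as_matrix()@M).as_euler('xyz',degrees=True).tolist()
E
python3 - <<'E'
from h import *
ik=robot.inverse_kinematics
c=np.array([0.584,0.323,0.048])
for yaw in (30,40,50):
  for d in (20,25,30,40):
    o,z=side(yaw,d); g=c+.002*z
    a=[ik((g-k*z+[0,0,h]).tolist(),o) for k,h in ((0,0),(.09,0),(.09,.08),(0,.1))]
    print(yaw,d,[None if q is None else np.round(q).tolist() for q in a])
p=np.array([0.55,0.10,0.16])
for yaw in (-10,10,30):
  for d in (20,25,30):
    for th in (0,-80,-160,80,160):
      o,z=side(yaw,d,th); q=ik(p.tolist(),o); print(yaw,d,th,None if q is None else np.round(q).tolist())
E
```

```text
30 20 [[21.0, 73.0, -62.0, 132.0, 174.0, 71.0, 153.0], [23.0, 67.0, -62.0, 145.0, 172.0, 78.0, 148.0], [21.0, 40.0, -62.0, 145.0, 164.0, 63.0, 129.0], [19.0, 48.0, -62.0, 134.0, 163.0, 59.0, 138.0]]
30 25 [[20.0, 66.0, -62.0, 132.0, 165.0, 65.0, 150.0], [21.0, 55.0, -62.0, 143.0, 163.0, 68.0, 141.0], [22.0, 30.0, -61.0, 143.0, 159.0, 49.0, 125.0], [19.0, 42.0, -62.0, 132.0, 156.0, 50.0, 139.0]]
30 30 [[18.0, 60.0, -62.0, 130.0, 157.0, 57.0, 150.0], [21.0, 45.0, -62.0, 141.0, 156.0, 56.0, 138.0], [23.0, 22.0, -61.0, 139.0, 155.0, 36.0, 125.0], [19.0, 37.0, -62.0, 129.0, 147.0, 41.0, 142.0]]
30 40 [[10.0, 43.0, -51.0, 125.0, 143.0, 37.0, 146.0], [13.0, 27.0, -51.0, 134.0, 144.0, 29.0, 135.0], [15.0, 11.0, -49.0, 130.0, 134.0, 12.0, 140.0], [-5.0, 21.0, -30.0, 123.0, 143.0, 15.0, 132.0]]
40 20 [[30.0, 73.0, -62.0, 131.0, 182.0, 53.0, 155.0], [37.0, 66.0, -62.0, 142.0, 185.0, 55.0, 150.0], [36.0, 41.0, -62.0, 143.0, 186.0, 47.0, 126.0], [28.0, 49.0, -62.0, 132.0, 178.0, 44.0, 136.0]]
40 25 [[28.0, 66.0, -62.0, 130.0, 174.0, 49.0, 153.0], [35.0, 55.0, -62.0, 141.0, 178.0, 49.0, 143.0], [3
[... 2725 characters left out ...]
0, 205.0, 39.0, -83.0]
30 20 80 [-31.0, 31.0, 49.0, 146.0, 228.0, 78.0, -16.0]
30 20 160 [62.0, 40.0, -62.0, 143.0, 205.0, 39.0, -43.0]
30 25 0 [61.0, 32.0, -62.0, 141.0, 207.0, 32.0, 107.0]
30 25 -80 [61.0, 32.0, -62.0, 141.0, 207.0, 32.0, -173.0]
30 25 -160 [61.0, 32.0, -62.0, 141.0, 207.0, 32.0, -93.0]
30 25 80 [61.0, 32.0, -62.0, 141.0, 207.0, 32.0, 27.0]
30 25 160 [61.0, 32.0, -62.0, 141.0, 207.0, 32.0, -53.0]
30 30 0 [60.0, 26.0, -61.0, 139.0, 212.0, 25.0, 96.0]
30 30 -80 [52.0, 21.0, -51.0, 139.0, 220.0, 29.0, 166.0]
30 30 -160 [60.0, 26.0, -61.0, 139.0, 212.0, 25.0, -104.0]
30 30 80 [60.0, 26.0, -61.0, 139.0, 212.0, 25.0, 16.0]
30 30 160 [60.0, 26.0, -61.0, 139.0, 212.0, 25.0, -64.0]
```

```bash
python3 - <<'E'
from h import *
c=np.array([0.584,0.323,0.048]); o,z=side(40,25); g=c+.002*z
fingers.gripper_to(1.0)
robot.move_to((g-.13*z+[0,0,.06]).tolist(),o)
robot.line_to((g-.10*z).tolist(),o)
im,T=grab('wrist','w1')
for n in ['cup_mid','coupler1_mid','scrap_can']: print(n,[(np.round(d['rect']).astype(int).tolist(),round(d['p'],2)) for d in recognise(n,'wrist')[:4]])
print(w2p('wrist',[c[0],c[1],.08],T),w2p('wrist',[c[0],c[1],.0],T))
l=np.array([np.sin(np.radians(40)),-np.cos(np.radians(40)),0]);print('rim LR',w2p('wrist',np.r_[c[:2],.08]-.035*l,T),w2p('wrist',np.r_[c[:2],.08]+.035*l,T)); print(robot.current_tool_pos(),robot.current_time_s(),np.round(robot.current_joint_positions()))
E
```

```text
cup_mid [([257, 206, 94, 120], 0.81)]
coupler1_mid []
scrap_can []
[252.88344537 172.13480294] [253.04813668 239.68140137]
rim LR [206.37381313 172.11210557] [299.40844852 172.15750782]
[0.51617154 0.26569218 0.09048753] 5.3417 [ 26.  44. -49. 142. 189.  50. 124.]
```

View pics/w1.png

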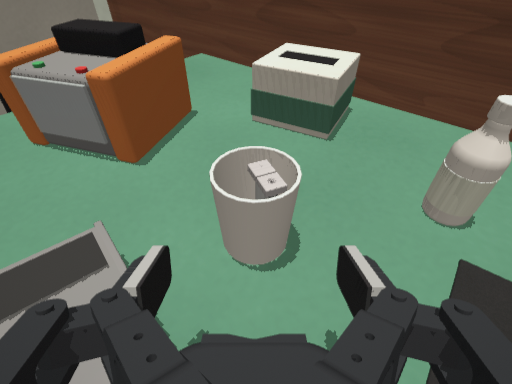

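The wrist view shows the cup's rim at columns 211–300, row about 173. The prediction was 206–299 and row 172, so the position is good to 1–2 mm. I'll grasp, lift and pour.

```bash
python3 - <<'E'
from h import *
c=np.array([0.584,0.323,0.048]); o,z=side(40,25); g=c+.002*z
print(robot.line_to(g.tolist(),o,velocity=.08,f_stop=8))
fingers.gripper_to(0.0,force=40); print('gap',robot.current_finger_gap())
robot.line_to((g+[0,0,.12]).tolist(),o,velocity=.1)
print(robot.current_contact_force(),robot.current_joint_positions())
p=[.575,.115,.15]
o2,z2=side(30,25)
robot.move_to([p[0],p[1],.19],o2); robot.line_to(p,o2)
q=list(robot.current_joint_positions()); print(np.round(q),robot.current_time_s())
np.save('q.npy',q)
print('gap',robot.current_finger_gap()); grab('wrist','w2')
E
```

```text
False
gap 0.763300595162014
[-0.07667011 -0.01999206 -2.63447571] [ 22.93486172  34.35892155 -54.73598235 129.98171627 179.23992831
  33.21484207 120.94139218]
[ 55.  36. -59. 139. 201.  33. 113.] 9.675
gap 0.7632922197979567
```

```bash
python3 - <<'E'
from h import *
q=np.load('q.npy')
for th in (60,100,115,125,135,145,160):
    a=q.copy();a[6]-=th; robot.move_j(a.tolist()); robot.pause(.15)
robot.pause(.6)
print(robot.current_contact_force(),robot.current_finger_gap(),robot.current_tool_pos())
im,_=grab('scene','s1'); im2,_=grab('top','t1')
print([(np.round(d['rect']).astype(int).tolist(),round(d['p'],2)) for d in recognise('coupler1_mid','top')[:6]])
a=cv2.resize(im[140:280,180:400],None,fx=2.5,fy=2.5);b=cv2.resize(im2[140:260,160:310],None,fx=2.3,fy=2.3)
o=np.zeros((600,800,3),np.uint8);o[:a.shape[0],:a.shape[1]]=a;b=b[:250];o[350:350+b.shape[0],:b.shape[1]]=b[:250]
cv2.imwrite('pics/c2.png',o[:,:,::-1])
E
```

```text
[ 0.1110006   0.4984529  -0.33016861] 0.7640981556264517 [0.57484501 0.11736346 0.15033342]
[]
```

View pics/c2.png

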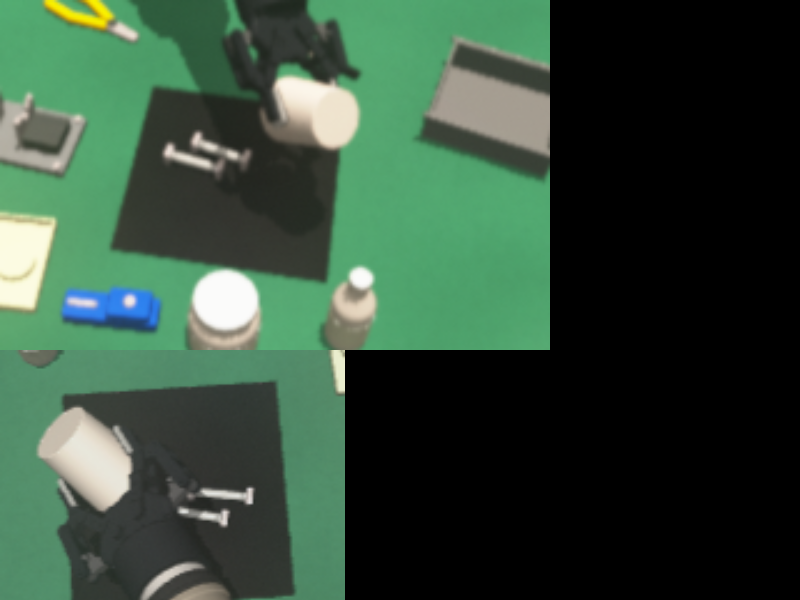

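The scene view shows two couplers lying side by side near the mat's middle, and the cup tipped mouth-down. I'll stand the cup back where it was and look inside.

```bash
python3 - <<'E'
from h import *
q=np.load('q.npy'); robot.move_j(q.tolist())
print(robot.current_contact_force())
p=[.575,.115,.19]; o2,_=side(30,25); robot.line_to(p,o2)
c=np.array([0.584,0.323,0.049]); o,z=side(40,25); g=c+.002*z
robot.move_to((g+[0,0,.12]).tolist(),o)
print(robot.current_contact_force())
robot.line_to((g+[0,0,.02]).tolist(),o,velocity=.1)
print('stop',robot.line_to((g-[0,0,.004]).tolist(),o,velocity=.02,f_stop=3),robot.current_tool_pos()-g)
fingers.gripper_to(1.0)
robot.line_to((robot.current_tool_pos()-.13*z).tolist(),o,velocity=.1)
im1,T=grab('wrist','w3')
robot.line_to((robot.current_tool_pos()+[0,0,.12]).tolist(),o,velocity=.2)
d=down(0); robot.move_to([.45,.2,.35],d)
im2,_=grab('top','t2')
print([(np.round(d['rect']).astype(int).tolist(),round(d['p'],2)) for d in recognise('coupler1_mid','top')[:6]],robot.current_time_s())
b=cv2.resize(im2[130:270,85:310],None,fx=2.4,fy=2.4);a=im1[100:300,150:400]
o=np.zeros((600,800,3),np.uint8);o[:b.shape[0],:b.shape[1]]=b;o[350:550,:250]=a
cv2.imwrite('pics/c3.png',o[:,:,::-1])
E
```

```text
[-0.95704976 -0.41495133 -0.63148785]
[ 0.32132605 -0.43207432 -0.52275756]
stop True [ 0.00013172  0.0001408  -0.00059841]
[] 26.4333
```

View pics/c3.png

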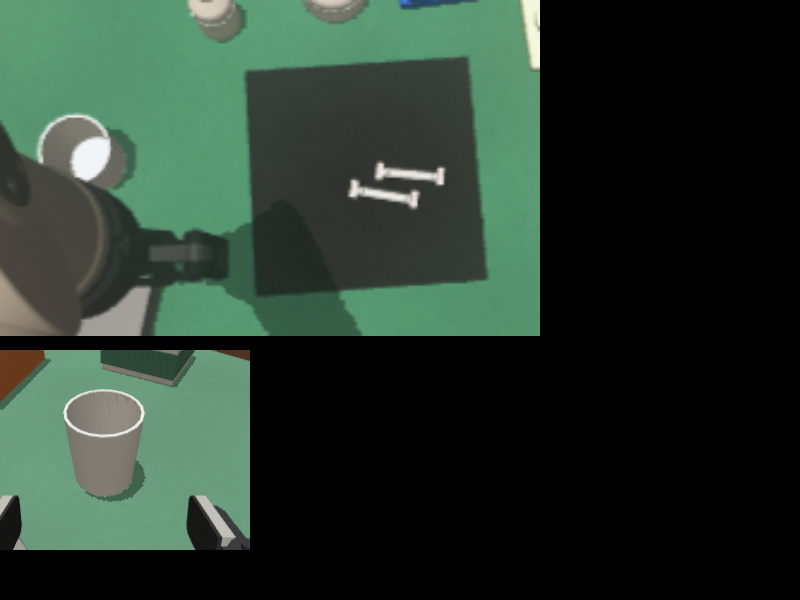

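The cup stands empty. There are two couplers on the mat, about 23 mm apart and nearly parallel. I'll measure them with the wrist camera from above.

```bash
cat >> h.py <<'E'
def couplers(im,T,cam='wrist',z=.012,box=None,thr=110):
    """bright low-saturation blobs -> list of (centre xy, yaw deg of length, length, width)"""
    hsv=cv2.cvtColor(im,cv2.COLOR_RGB2HSV); m=((hsv[:,:,2]>thr)&(hsv[:,:,1]<70)).astype(np.uint8)
    out=[]
    for c in cv2.findContours(m,cv2.RETR_EXTERNAL,cv2.CHAIN_APPROX_NONE)[0]:
        if cv2.contourArea(c)<60: continue
        P=np.array([p2w(cam,q,z,T)[:2] for q in c[:,0,:]])
        (x,y),(w,h),a=cv2.minAreaRect((P*1000).astype(np.float32))
        if w<h: w,h,a=h,w,a+90
        if not(50<w<95 and 10<h<32): continue
        if box and not(box[0]<x<box[1] and box[2]<y<box[3]): continue
        out.append((x/1000,y/1000,(a+90)%180-90,w,h))
    return out
E
python3 - <<'E'
from h import *
d=down(0); robot.move_to([.47,.02,.30],d)
im,T=grab('wrist','w4'); 
for k in couplers(im,T): print(np.round(k,3))
im2,T2=grab('top')
for k in couplers(im2,None,'top',thr=130): print('top',np.round(k,3))
E
```

```text
[ 0.351  0.087 66.26  86.262 15.655]
[ 0.378 -0.142 63.052 51.469 20.596]
[5.4400e-01 2.4000e-02 7.8946e+01 7.1353e+01 1.8713e+01]
[ 5.6500e-01 -4.0000e-03  8.3347e+01  7.2112e+01  1.8727e+01]
```

View pics/w4.png

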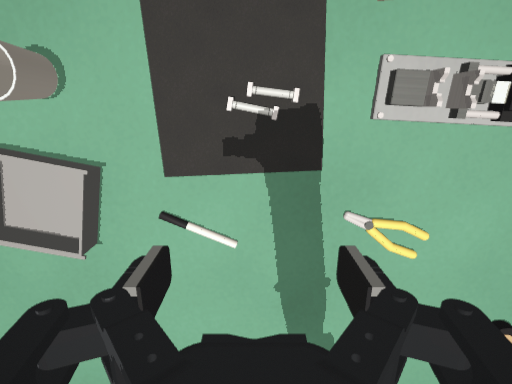

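```bash
python3 - <<'E'
from h import *
print('tip',robot.tip_reach, robot.current_time_s())
ik=robot.inverse_kinematics
for n,p,y in [('A end',(.57,-.003,.03),-6.7),('A bar',(.6,0,.03),87.6),('A bar-',(.6,0,.03),-92.4),('nest',(.56,-.23,.06),87.6),('nest-',(.56,-.23,.06),-92.4),('grip',(.555,-.345,.08),87.6),('grip-',(.555,-.345,.08),-92.4),('gripside',(.555,-.345,.08),-2.4),('gr_pulled',(.554,-.39,.08),-92.4)]:
    q=ik(list(p),down(y)); print(n,None if q is None else np.round(q))
fingers.gripper_to(.93); A=(.5650,-.0040,83.3)
f=np.radians(A[2]-90); n=np.array([np.cos(f),np.sin(f)]) # +x-ish lateral
p=np.array(A[:2])+.004*n
robot.move_to([p[0],p[1],.09],down(A[2]-90))
im,T=grab('wrist','w5')
for k in couplers(im,T,box=(470,650,-100,150)): print(np.round(k,4))
s=robot.line_to([p[0],p[1],.014],velocity=.04,f_stop=4); print(s,robot.current_tool_pos(),robot.tip_reach)
E
```

```text
tip 0.017 27.3083
A end [   6.   33.  -10.   98.    7.   50. -104.]
A bar [ 12.  37. -19.  93.  14.  53. -15.]
A bar- [ -30.   42.   43.   94.  -33.   57. -158.]
nest [ 30.  34. -13.  91.   9.  56.  11.]
nest- [  17.   33.    6.   91.   -4.   55. -159.]
grip [ 37.  38. -10.  81.   7.  62.  23.]
grip- [  25.   37.    9.   82.   -6.   62. -148.]
gripside [ 29.  37.   3.  81.  -2.  62. -61.]
gr_pulled [  28.   40.   10.   77.   -7.   64. -144.]Traceback (most recent call last):
  File "<stdin>", line 11, in <module>
  File "h.py", line 36, in couplers
    P=np.array([p2w(cam,q,z,T)[:2] for q in c[:,0,:]])
                ~~~^^^^^^^^^^^
  File "h.py", line 15, in p2w
    K,W,_=camT(cam,T)
          ~~~~^^^^^^^
  File "h.py", line 11, in camT
    c=vision.calibration(cam)
ValueError: time passes only in moves, steps and waits
```

```bash
sed -i 's/^def camT/import functools\n@functools.lru_cache(None)\ndef cal(cam): return vision.calibration(cam)\ndef camT/; s/c=vision.calibration(cam)/c=cal(cam)/' h.py; python3 - <<'E'
from h import *
im,T=grab('wrist','w5')
for k in couplers(im,T,box=(470,650,-100,150)): print(np.round(k,4))
p=robot.current_tool_pos(); print(p)
cv2.imwrite('pics/c5.png',im[:,:,::-1])
E
```

```text
[ 0.5126 -0.0836 20.4843 53.1341 12.7958]
[  0.5322   0.0854 -34.1446  53.1922  12.8214]
[5.43600e-01 2.48000e-02 7.93271e+01 7.30989e+01 2.70488e+01]
[ 5.64900e-01 -3.50000e-03  8.33738e+01  7.31540e+01  2.48926e+01]
[ 0.57037689 -0.00403217  0.09236719]
```

View pics/c5.png

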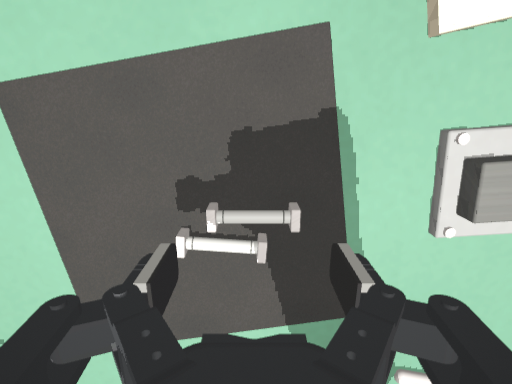

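The coupler pose agrees to 0.5 mm. I'll grip A by its ends and move it clear of B.

```bash
python3 - <<'E'
from h import *
p=robot.current_tool_pos(); x,y=.569,-.003
robot.line_to([x,y,.05],velocity=.1)
s=robot.line_to([x,y,.016],velocity=.03,f_stop=3); print(s,robot.current_tool_pos())
if robot.current_tool_pos()[2]>.012:
  z=robot.current_tool_pos()[2]
  if s: z+=.002; robot.line_to([x,y,z],velocity=.05)
  fingers.gripper_to(0,force=30); print('gap',robot.current_finger_gap())
  robot.line_to([x,y,z+.06],velocity=.1); print(robot.current_finger_gap())
  robot.move_to([.625,-.005,z+.06],down(-2.4))
  robot.line_to([.625,-.005,z+.003],velocity=.06,f_stop=4); 
  fingers.gripper_to(1.0); robot.line_to([.625,-.005,.12],velocity=.15)
  robot.move_to([.60,-.10,.22],down(87.6))
im,T=grab('wrist','w6')
for k in couplers(im,T,box=(470,700,-100,150)): print(np.round(k,4))
print(robot.current_time_s())
E
```

```text
False [ 0.56923438 -0.00297595  0.01625801]
gap 0.8111241189485631
0.8101643114216652
[ 6.22700e-01 -5.60000e-03  8.72222e+01  7.18183e+01  1.81809e+01]
[5.43100e-01 2.48000e-02 7.91689e+01 7.22721e+01 1.86938e+01]
35.4583
```

View pics/w6.png

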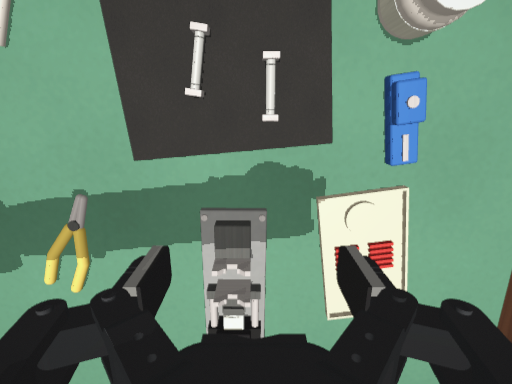

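Couplers A at (0.623, −0.006) and B at (0.543, 0.025) are now 80 mm apart. Next I'll look at the nest from above.

```bash
python3 - <<'E'
from h import *
fingers.gripper_to(1.0)
robot.move_to([.5645,-.2255,.16],down(-92.4))
im,T=grab('wrist','w7'); np.save('T7.npy',T)
n=np.array([.5645,-.2255]);u=np.array([np.cos(np.radians(-92.4)),np.sin(np.radians(-92.4))]);v=np.array([-u[1],u[0]])
for nm,a,b,z in [('nest',0,0,.05),('ff L',-.021,.022,.06),('ff R',-.021,-.022,.06),('mf L',.021,.022,.06),('mf R',.021,-.022,.06),('slotf',-.021,0,.05),('slotm',.021,0,.05),('base',-.08,.042,.012),('base',-.08,-.042,.012)]:
    print(nm,w2p('wrist',np.r_[n+a*u+b*v,z],T).round(1))
r0,r1,c0,c1=60,360,130,390
cv2.imwrite('pics/c7.png',cv2.resize(im[r0:r1,c0:c1,::-1],None,fx=2,fy=2,interpolation=cv2.INTER_CUBIC))
E
```

```text
nest [254.5 198. ]
ff L [228.8 224.9]
ff R [280.2 224.9]
mf L [227.6 177.1]
mf R [281.7 177.2]
slotf [254.5 220.4]
slotm [254.6 174.4]
base [215.3 257.8]
base [293.2 257.8]
```

View pics/c7.png

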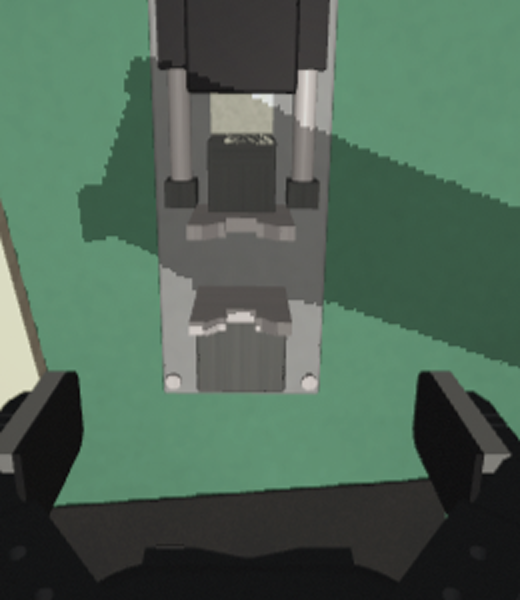

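The forks appear about 4 px left of and 1.5–2 px above the prediction, which puts the nest near (0.568, −0.227). I'll grip A by its bar. The jaws centre it, so a second look also gives me the camera bias.

```bash
python3 - <<'E'
from h import *
B=(470,700,-60,150)
o=down(-92.6)
robot.move_to([.6227,-.0056,.122],o)
im,T=grab('wrist'); ks=[k for k in couplers(im,T,box=B) if k[0]>.59]; print(np.round(ks,4)); k=ks[0]
x,y=k[:2]; o=down(k[2]-180); 
fingers.gripper_to(.33)
robot.line_to([x,y,.05],o)
s=robot.line_to([x,y,.019],velocity=.03,f_stop=3); z=robot.current_tool_pos()[2]; print(s,z)
if s: z+=.003
else: z+=.001
robot.line_to([x,y,z],velocity=.03)
fingers.gripper_to(0,force=15);print('gap',robot.current_finger_gap(),robot.current_contact_force())
t=robot.current_tool_pos();print('tcp',t)
fingers.gripper_to(.33); robot.line_to([x,y,.122],velocity=.15)
im,T=grab('wrist','w8'); ks=[q for q in couplers(im,T,box=B) if q[0]>.59]; print(np.round(ks,4),T[:3,3],robot.current_time_s())
E
```

```text
[[6.21700e-01 3.40000e-03 8.72969e+01 6.00234e+01 1.82445e+01]]
True 0.019890870649268744
gap 0.10337178854409496 [ 0.06900626 -0.48587401 -0.34880921]
tcp [0.62139939 0.00341524 0.02253943]
[] [0.62091929 0.00356966 0.12105077] 42.8833
```

View pics/w8.png

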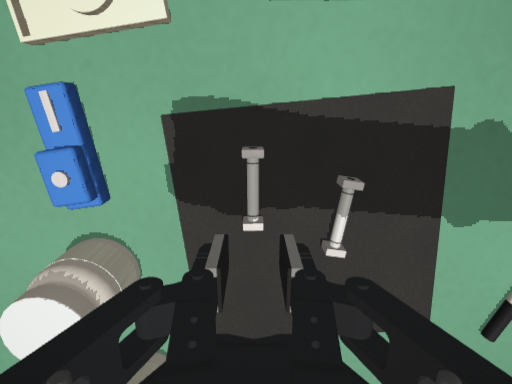

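```bash
python3 - <<'E'
from h import *
T=pose()
for z in (.012,.021):
  a=p2w('wrist',(252.8,148),z,T);b=p2w('wrist',(253.2,229.5),z,T); print(a,b,(a+b)/2,np.linalg.norm(a-b))
print(T[:3,3],robot.current_eef_rot())
im=cv2.cvtColor(cv2.imread('pics/w8.png'),cv2.COLOR_BGR2GRAY)[100:240,235:275]
for r in (52,53,85,90,120,124): 
    print(r+100,im[r].tolist())
E
```

```text
[ 0.61915296 -0.04026717  0.012     ] [0.6222365  0.03220691 0.012     ] [ 0.62069473 -0.00403013  0.012     ] 0.07253964236831481
[ 0.61913245 -0.04150865  0.021     ] [0.62209761 0.02818315 0.021     ] [ 0.62061503 -0.00666275  0.021     ] 0.0697548539632196
[0.6206029  0.00354986 0.12054103] [ 1.79633368e+02 -1.49436319e-02 -9.26999731e+01]
152 [35, 35, 35, 35, 35, 36, 79, 153, 159, 157, 157, 157, 156, 158, 161, 158, 157, 159, 162, 161, 161, 161, 162, 163, 161, 159, 158, 161, 148, 62, 35, 35, 35, 35, 36, 36, 36, 36, 34, 38]
153 [34, 35, 34, 35, 36, 35, 74, 151, 158, 158, 157, 157, 155, 156, 157, 160, 156, 156, 160, 161, 159, 160, 160, 161, 160, 159, 157, 157, 148, 62, 34, 34, 36, 35, 36, 35, 36, 36, 34, 38]
185 [34, 35, 36, 35, 34, 35, 36, 34, 35, 35, 35, 35, 115, 133, 144, 149, 153, 158, 157, 155, 150, 146, 136, 102, 47, 35, 35, 35, 35, 37, 37, 35, 35, 36, 36, 35, 35, 34, 34, 35]
190 [35, 36, 34, 35, 36, 34, 35, 33, 35, 34, 36, 35, 115, 133, 143, 148, 153, 156, 156, 155, 150, 145, 136, 103, 47, 36, 34, 36, 35, 35, 36, 35, 35, 34, 35, 37, 35, 37, 36, 36]
220 [55, 56, 56, 58, 56, 57, 58, 47, 90, 95, 95, 95, 98, 123, 141, 147, 152, 155, 224, 224, 217, 185, 151, 107, 97, 97, 98, 99, 68, 57, 56, 55, 56, 57, 57, 56, 58, 57, 57, 56]
224 [58, 57, 57, 57, 56, 56, 54, 84, 203, 212, 212, 211, 212, 214, 215, 210, 213, 217, 222, 222, 223, 225, 224, 223, 222, 220, 223, 222, 126, 62, 55, 55, 55, 56, 55, 55, 56, 55, 55, 56]
```

The coupler centre is (0.6206, −0.0065) and the lateral camera bias is under 0.5 mm. My detector had lost the shadowed end of the bar. I'll regrip at the centre and lay it in the forks.

```bash
python3 - <<'E'
from h import *
x,y=.6208,-.0065
robot.line_to([x,y,.06],down(-92.7)); robot.line_to([x,y,.023],velocity=.05,f_stop=5)
fingers.gripper_to(0,force=40);t=robot.current_tool_pos();print('gap',robot.current_finger_gap(),t); off=t[2]-.012
robot.line_to([x,y,.13],velocity=.15); print(robot.current_finger_gap())
N=np.array([.568,-.227]); o=down(-92.5)
robot.move_to([N[0],N[1],.13],o); robot.line_to([N[0],N[1],.05+off+.022],velocity=.08)
print('above',robot.current_tool_pos(),robot.current_contact_force())
s=robot.line_to([N[0],N[1],.05+off],velocity=.02,f_stop=6)
print(s,robot.current_tool_pos(),'want z',.05+off,robot.current_contact_force(),robot.current_time_s())
im,T=grab('wrist','w9')
cv2.imwrite('pics/c9.png',cv2.resize(im[100:384,120:390,::-1],None,fx=2,fy=2))
E
```

```text
gap 0.09610300393021581 [ 0.62132835 -0.00652483  0.02359827]
0.0963304404261358
above [ 0.56811943 -0.2273204   0.08367828] [ 0.5766588  -1.16360381 -0.10470132]
False [ 0.56812881 -0.22709363  0.06171555] want z 0.0615982712892212 [ 0.0115927  -0.31958236 -0.7252941 ] 48.4
```

View pics/c9.png

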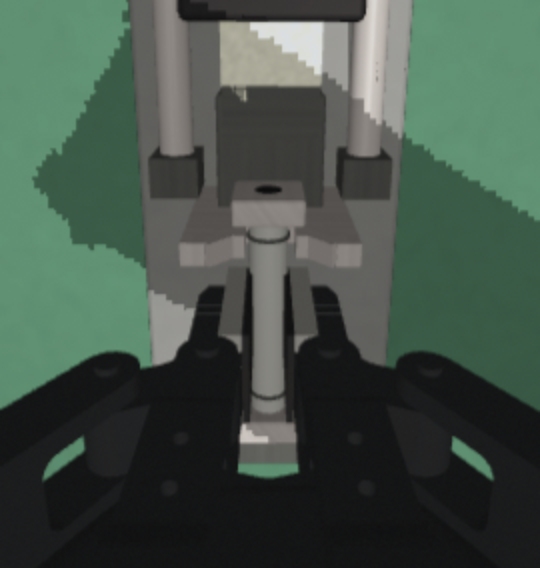

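The bar lies in the moving fork's slot, with the collar beyond the fork. Releasing now, then gripping the gauge's upright.

```bash
python3 - <<'E'
from h import *
fingers.gripper_to(.28)
robot.line_to([.568,-.227,.16],velocity=.1)
im,T=grab('wrist','w10')
u=np.array([np.cos(np.radians(-92.5)),np.sin(np.radians(-92.5)),0]); N=np.array([.568,-.227,0])
G=N+.115*u
fingers.gripper_to(.45)
robot.move_to([G[0],G[1],.16],down(-2.5))
im2,T=grab('wrist','w11')
for b,a in ((.023,-.006),(-.023,-.006),(.023,.006),(-.023,.006)):
    v=np.array([-u[1],u[0],0]); print(w2p('wrist',G+a*u+b*v+[0,0,.098],T).round(1))
o=np.zeros((560,780,3),np.uint8)
o[:,:380]=cv2.resize(im[80:360,160:350],None,fx=2,fy=2); o[:,400:780]=cv2.resize(im2[80:360,160:350],None,fx=2,fy=2)
cv2.imwrite('pics/c10.png',o[:,:,::-1])
E
```

```text
[244.5 188.1]
[245.  248.6]
[262.  188.1]
[261.4 248.6]
```

View pics/c10.png

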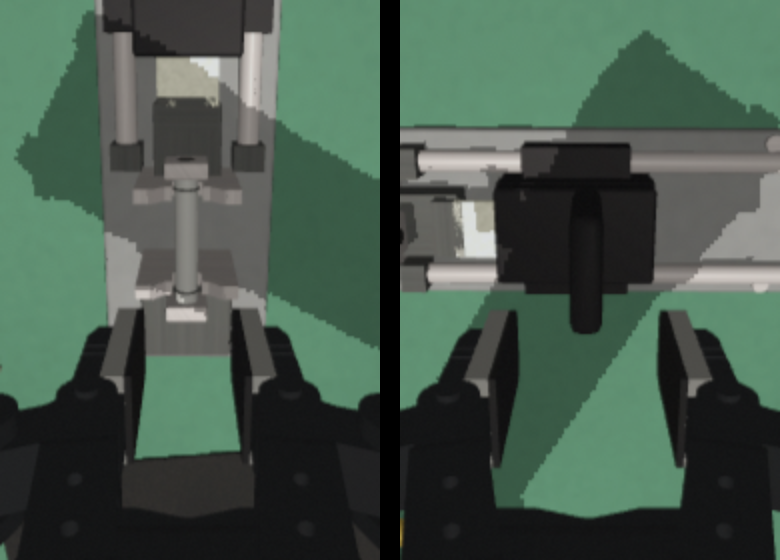

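The coupler lies in both forks. The grip spans columns 244–261.5, as predicted. Now I'll grip it and pull in steps, watching the force.

```bash
cat > pull.py <<'E'
from h import *
u=np.array([np.cos(np.radians(-92.5)),np.sin(np.radians(-92.5)),0]); G=np.array([.568,-.227,.076])+.115*u
robot.line_to(G.tolist(),down(-2.5),velocity=.08,f_stop=8)
F0=np.array(robot.current_contact_force())@u
fingers.gripper_to(0,force=60); print('gap',robot.current_finger_gap(),'s',(robot.current_tool_pos()-G)@u,'dF',np.array(robot.current_contact_force())@u-F0)
rec=[]
for s in [.004,.008,.011,.014,.017,.020,.023,.026,.029]:
    robot.line_to((G+s*u).tolist(),velocity=.02); robot.pause(.1)
    rec.append(((robot.current_tool_pos()-G)@u,-(np.array(robot.current_contact_force())@u-F0)))
rec=np.array(rec);print(rec.round(4).tolist())
np.save('pull.npy',np.r_[G,F0]); grab('top','t12'); im,T=grab('wrist','w12')
a=cv2.imread('pics/t12.png')[180:220,330:430];a=cv2.resize(a,None,fx=7,fy=7);b=im[100:260,100:400,::-1];b=cv2.resize(b,(600,320))
o=np.zeros((600,700,3),np.uint8);o[:280]=a;o[280:,:600]=b;cv2.imwrite('pics/c12.png',o);print(robot.current_time_s())
E
python3 pull.py
```

```text
gap 0.13003335265711974 s -4.137827348490861e-05 dF -1.475233928228337
[[0.0045, 0.785], [0.0081, 1.5235], [0.0105, 2.5669], [0.0129, 3.8655], [0.0154, 3.9319], [0.0178, 4.7358], [0.0202, 5.3906], [0.0227, 7.0855], [0.0251, 8.0642]]
57.05
```

View pics/c12.png

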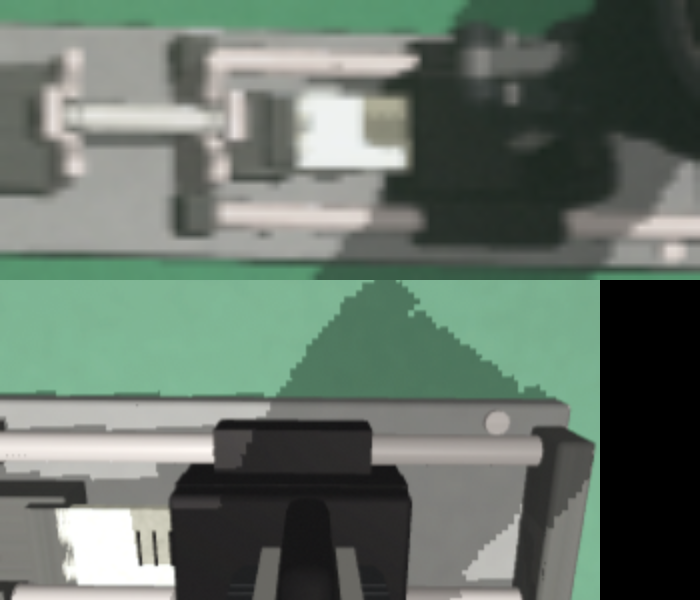

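```bash
python3 - <<'E'
from h import *
im=cv2.imread('pics/w12.png'); c=im[195:275,95:205]
c=cv2.resize(c,None,fx=7,fy=7,interpolation=cv2.INTER_CUBIC); cv2.imwrite('pics/c13.png',c)
T=pose(); u=np.array([np.cos(np.radians(-92.5)),np.sin(np.radians(-92.5)),0]);N=np.array([.568,-.227,0])
for z in (.03,.04,.05): print(z,[w2p('wrist',N+a*u+[0,0,z],T).round(1).tolist() for a in (.07,.08,.09,.10)])
E
```

```text
0.03 [[146.3, 228.1], [161.5, 228.1], [176.7, 228.2], [191.8, 228.3]]
0.04 [[140.5, 234.6], [156.4, 234.7], [172.4, 234.8], [188.4, 234.8]]
0.05 [[134.0, 241.9], [150.8, 242.0], [167.7, 242.0], [184.7, 242.1]]
```

View pics/c13.png

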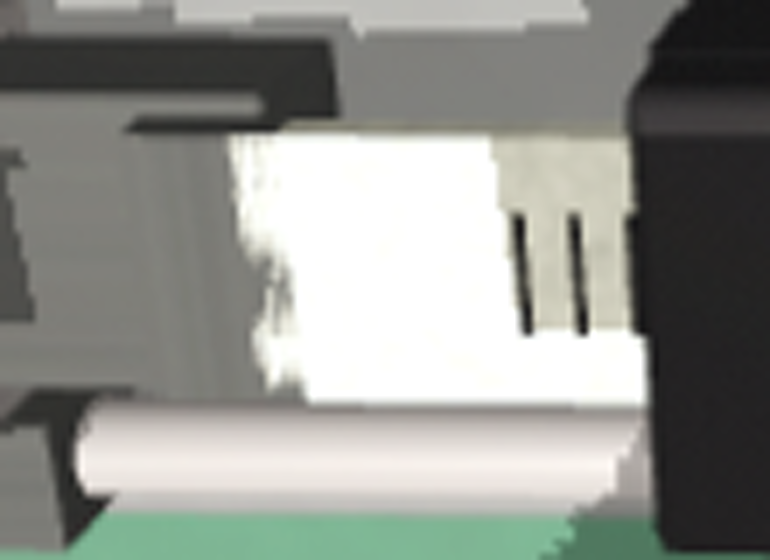

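The scale shows lines at 5 and 10 mm, with the 15 mm line at the edge. The travel of 25 mm less 8 mm of claw slack agrees at about 17 mm. I'll pull to an actual travel of 38 mm, which is about 30 mm on the gauge.

```bash
python3 - <<'E'
from h import *
u=np.array([np.cos(np.radians(-92.5)),np.sin(np.radians(-92.5)),0]); q=np.load('pull.npy');G,F0=q[:3],q[3]
S=lambda:(robot.current_tool_pos()-G)@u
F=lambda:-(np.array(robot.current_contact_force())@u-F0)
c=.029
while S()<.0375 and c<.048:
    c+=min(.003,max(.0007,.0378-S())); robot.line_to((G+c*u).tolist(),velocity=.02); robot.pause(.1); print(round(c,4),round(S(),4),round(F(),2))
im,T=grab('wrist','w14')
for i in range(4): robot.pause(1.3); print(round(S(),4),round(F(),2))
print(robot.current_time_s())
cv2.imwrite('pics/c14.png',cv2.resize(im[195:275,95:225,::-1],None,fx=6,fy=6,interpolation=cv2.INTER_CUBIC))
E
```

```text
0.032 0.0275 8.29
0.035 0.03 8.65
0.038 0.0324 9.41
0.041 0.0349 9.79
0.0439 0.0372 10.89
0.0446 0.0377 11.97
0.0377 11.37
0.0377 11.6
0.0377 12.47
0.0377 11.1
64.65
```

View pics/c14.png

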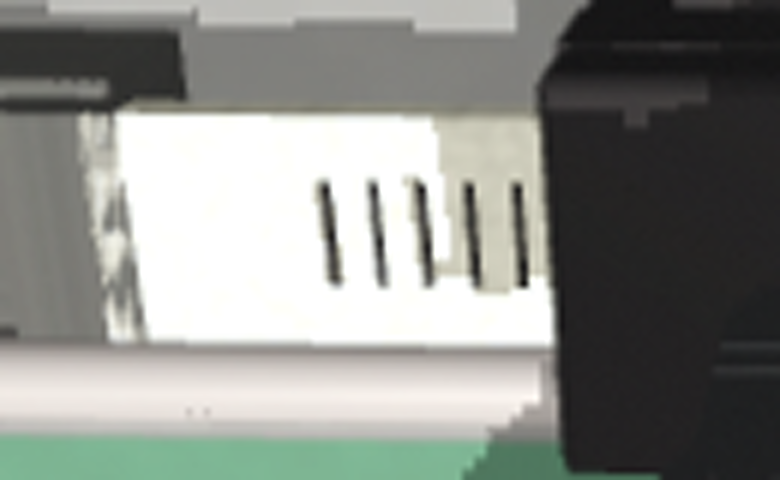

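The scale shows five lines, with the 25 mm line about 3 mm out of the housing, so at least 27.6 mm, plus some hidden by the housing's edge. I'll nudge 1.2 mm closer to the line, hold another 5 s, then ease it home and let go.

```bash
python3 - <<'E'
from h import *
u=np.array([np.cos(np.radians(-92.5)),np.sin(np.radians(-92.5)),0]); q=np.load('pull.npy');G,F0=q[:3],q[3]
S=lambda:(robot.current_tool_pos()-G)@u
robot.line_to((G+.0461*u).tolist(),velocity=.02); robot.pause(5.2); print(S())
robot.line_to(G.tolist(),velocity=.03); robot.pause(.2); print(S(),np.array(robot.current_contact_force())@u-F0)
fingers.gripper_to(.45); robot.line_to((G+[0,0,.11]).tolist(),velocity=.12)
# look at nest in same pose as before
robot.move_to([.568,-.227,.16],down(-92.5)); robot.pause(.2)
im,T=grab('wrist','w15'); print(robot.current_time_s())
a=cv2.imread('pics/w10.png')[80:360,160:350]; d=np.abs(a.astype(int)-im[80:360,160:350,::-1]).sum(2); print('diff frac',(d>90).mean())
t,_=grab('top')
print([np.round(k,4).tolist() for k in couplers(t,None,'top',thr=130,box=(450,690,-80,170))])
o=np.zeros((560,780,3),np.uint8)
o[:,:380]=cv2.resize(im[80:360,160:350],None,fx=2,fy=2); o[:300,400:780]=cv2.resize(t[125:275,90:280],None,fx=2,fy=2); cv2.imwrite('pics/c15.png',o[:,:,::-1])
E
```

```text
0.03893734663909639
0.0002749513016324095 -0.8151242837661694
75.1
diff frac 0.10484962406015037
[[0.5459, 0.0256, 78.0784, 71.1294, 17.3362]]
```

```bash
python3 - <<'E'
import cv2
a=cv2.imread('pics/w10.png',0);b=cv2.imread('pics/w15.png',0)
for n,(r0,r1,c0,c1) in dict(base_end=(225,262,205,300),fixed=(203,232,222,285),moving=(158,184,222,285),collarM=(156,172,238,268),housing=(78,112,205,300)).items():
    t=a[r0:r1,c0:c1]; m=cv2.matchTemplate(b[r0-20:r1+20,c0-15:c1+15],t,cv2.TM_CCOEFF_NORMED); _,v,_,l=cv2.minMaxLoc(m); print(n,round(v,3),'dcol',l[0]-15,'drow',l[1]-20)
E
```

```text
base_end 0.44 dcol -14 drow 0
fixed 0.936 dcol 1 drow 0
moving 0.912 dcol 1 drow -1
collarM 0.977 dcol 1 drow -1
housing 0.984 dcol 1 drow 1
```

Everything matches the earlier picture to within 1 px, so the gauge and claw are home. Next I'll carry the tested coupler to the bin.

```bash
cat > bin.py <<'E'
from h import *
C=np.array([.4094,.3382]); bx=np.array([np.cos(np.radians(-10)),np.sin(np.radians(-10))])
def drop(side,off):
    p=C+side*bx; o=down(-100)
    robot.line_to((robot.current_tool_pos()*[1,1,0]+[0,0,.2]).tolist(),velocity=.2)
    print('held gap',robot.current_finger_gap())
    robot.move_to([p[0],p[1],.18],o)
    print('stop',robot.line_to([p[0],p[1],.017+off],velocity=.1,f_stop=6),robot.current_tool_pos())
    fingers.gripper_to(.3); robot.line_to([p[0],p[1],.18],velocity=.15)
E
python3 - <<'E'
from bin import *
fingers.gripper_to(.28)
robot.move_to([.568,-.227,.13],down(-92.5))
print(robot.line_to([.568,-.227,.0616],velocity=.06,f_stop=6),robot.current_tool_pos())
fingers.gripper_to(0,force=40); print(robot.current_finger_gap())
robot.line_to([.568,-.227,.12],velocity=.06)
drop(.026,.0115)
B=(470,700,-100,150)
t,_=grab('top'); print('top',[np.round(k,4).tolist() for k in couplers(t,None,'top',thr=130,box=B)])
print('bin?',[np.round(k,4).tolist() for k in couplers(t,None,'top',thr=130,box=(300,500,230,450))])
fingers.gripper_to(.33)
robot.move_to([.544,.0248,.22],down(-101))
im,T=grab('wrist','w16'); print([np.round(k,4).tolist() for k in couplers(im,T,box=B,thr=75)],robot.current_time_s())
E
```

```text
False [ 0.56841283 -0.22719412  0.06212251]
0.09115264328048435
held gap 0.09521699453192409
stop False [0.43541634 0.33409461 0.02914951]
top [[0.5458, 0.0256, 78.0784, 71.078, 17.3362]]
bin? []
[[0.513, 0.1453, 89.8361, 62.1552, 16.3893], [0.6168, 0.1253, 68.5843, 61.8849, 16.3834], [0.545, 0.0256, 79.5968, 73.32, 17.4718]] 87.3667
```

```bash
python3 - <<'E'
from bin import *
x,y=.5445,.0253
robot.line_to([x,y,.06],down(79.4-180)); 
s=robot.line_to([x,y,.023],velocity=.04,f_stop=5);print(s,robot.current_tool_pos())
fingers.gripper_to(0,force=40); print('gap',robot.current_finger_gap())
robot.line_to([x,y,.08],velocity=.1); print('gap',robot.current_finger_gap())
drop(-.026,.0115)
robot.move_to([.36,.20,.3],down(-60)); robot.pause(.3)
t,_=grab('top','t17')
for n in ['coupler1_mid','cup_mid']: print(n,[(np.round(d['rect']).astype(int).tolist(),round(d['p'],2)) for d in recognise(n,'top')[:4]])
print('mat',[np.round(k,4).tolist() for k in couplers(t,None,'top',thr=130,box=(450,700,-100,170))])
print('bin',[np.round(k,4).tolist() for k in couplers(t,None,'top',thr=165,z=.015,box=(300,500,230,450))])
s,_=grab('scene','s17'); print('scene',[(np.round(d['rect']).astype(int).tolist(),round(d['p'],2)) for d in recognise('coupler1_mid','scene')[:4]], [w2p('scene',np.r_[C+k*bx,.013]).round() for k in (.026,-.026)],[w2p('top',np.r_[C+k*bx,.013]).round() for k in (.026,-.026)])
# cup rim, grip home check from scene/top vs start
b0=cv2.imread('pics/top0.png',0);b1=cv2.cvtColor(t,cv2.COLOR_RGB2GRAY)
for n,(r0,r1,c0,c1) in dict(housing=(185,218,372,412),mfork=(183,218,352,370),cup=(172,215,98,142)).items():
    m=cv2.matchTemplate(b1[r0-12:r1+12,c0-12:c1+12],b0[r0:r1,c0:c1],cv2.TM_CCOEFF_NORMED);_,v,_,l=cv2.minMaxLoc(m);print(n,round(v,3),l[0]-12,l[1]-12)
print(robot.current_time_s())
E
```

```text
False [0.54477373 0.02545796 0.0232819 ]
gap 0.09799212576919879
gap 0.09368676615198206
held gap 0.09456678575079465
stop False [0.38416045 0.343162   0.02912369]Traceback (most recent call last):
  File "<stdin>", line 8, in <module>
station.PlanningError: the arm cannot take that pose within its joint ranges
```

```bash
python3 - <<'E'
from bin import *
robot.move_to([.45,-.05,.30],down(-92)); robot.pause(.3)
print('gap',robot.current_finger_gap())
t,_=grab('top','t17')
for n in ['coupler1_mid','cup_mid']: print(n,[(np.round(d['rect']).astype(int).tolist(),round(d['p'],2)) for d in recognise(n,'top')[:4]])
print('mat',[np.round(k,4).tolist() for k in couplers(t,None,'top',thr=130,box=(450,700,-100,170))])
for th in (150,170,190): print('bin',th,[np.round(k,4).tolist() for k in couplers(t,None,'top',thr=th,z=.015,box=(300,500,230,450))])
s,_=grab('scene','s17'); print('scene',[(np.round(d['rect']).astype(int).tolist(),round(d['p'],2)) for d in recognise('coupler1_mid','scene')[:4]], [w2p('scene',np.r_[C+k*bx,.013]).round().tolist() for k in (.026,-.026)],[w2p('top',np.r_[C+k*bx,.013]).round().tolist() for k in (.026,-.026)])
b0=cv2.imread('pics/top0.png',0);b1=cv2.cvtColor(t,cv2.COLOR_RGB2GRAY)
for n,(r0,r1,c0,c1) in dict(housing=(185,218,372,412),mfork=(183,218,352,370),cup=(172,215,98,142),bin=(230,306,70,152)).items():
    m=cv2.matchTemplate(b1[r0-12:r1+12,c0-12:c1+12],b0[r0:r1,c0:c1],cv2.TM_CCOEFF_NORMED);_,v,_,l=cv2.minMaxLoc(m);print(n,round(v,3),l[0]-12,l[1]-12)
d=cv2.absdiff(b0,b1)[230:306,70:152]; cs=cv2.findContours((d>40).astype(np.uint8),0,2)[0]; print([cv2.boundingRect(c) for c in cs if cv2.contourArea(c)>10])
print(robot.current_time_s())
E
```

```text
gap 0.2999227908537066
coupler1_mid []
cup_mid [([119, 194, 35, 28], 0.56)]
mat []
bin 150 [[0.4315, 0.3386, 79.9038, 72.0215, 24.0185]]
bin 170 []
bin 190 []
scene [([158, 178, 46, 30], 0.45)] [[375.0, 190.0], [379.0, 178.0]] [[119.0, 258.0], [114.0, 280.0]]
housing 0.634 2 0
mfork 0.348 12 -8
cup 0.807 0 0
bin 0.906 0 0
[(54, 48, 6, 8), (35, 47, 18, 6), (29, 44, 8, 8), (58, 27, 7, 7), (39, 26, 18, 5), (33, 22, 7, 8)]
97.9917
```

Both couplers show in the bin and the cup is at its place. The arm or its shadow spoils the tester match in the top view, so I'll repeat the wrist view of the tester.

```bash
python3 - <<'E'
from h import *
fingers.gripper_to(.45); robot.move_to([.568,-.227,.16],down(-92.5)); robot.pause(.2)
im,T=grab('wrist','w18')
b=cv2.cvtColor(im,cv2.COLOR_RGB2GRAY); a=cv2.imread('pics/w7.png',0); c=cv2.imread('pics/w15.png',0)
for nm,A in (('w7',a),('w15',c)):
  for n,(r0,r1,c0,c1) in dict(fixed=(203,232,222,285),rodends=(145,168,205,300),moving=(158,184,215,290),housing=(78,112,205,300)).items():
    m=cv2.matchTemplate(b[r0-20:r1+20,c0-15:c1+15],A[r0:r1,c0:c1],cv2.TM_CCOEFF_NORMED); _,v,_,l=cv2.minMaxLoc(m); print(nm,n,round(v,3),'dcol',l[0]-15,'drow',l[1]-20)
robot.move_to([.45,.0,.35],down(-92)); robot.pause(.5)
t,_=grab('top'); print('cup',[(np.round(d['rect']).astype(int).tolist(),round(d['p'],2)) for d in recognise('cup_mid','top')[:2]])
g=cv2.cvtColor(t,cv2.COLOR_RGB2GRAY); b0=cv2.imread('pics/top0.png',0)
d=cv2.absdiff(b0,g)[230:306,70:152]; print(len([1 for q in cv2.findContours((d>40).astype(np.uint8),0,2)[0] if cv2.contourArea(q)>10]),robot.current_time_s())
E
```

```text
w7 fixed 0.846 dcol 5 drow 0
w7 rodends 0.951 dcol 5 drow 0
w7 moving 0.983 dcol 5 drow 0
w7 housing 0.873 dcol 5 drow 1
w15 fixed 0.63 dcol 1 drow -2
w15 rodends 0.625 dcol 1 drow -2
w15 moving 0.556 dcol 1 drow -2
w15 housing 0.834 dcol 1 drow -2
cup [([118, 194, 39, 27], 0.64), ([217, 206, 63, 95], 0.26)]
4 101.3333
```

```bash
python3 - <<'E'
from h import *
t,_=grab('top'); g=cv2.cvtColor(t,cv2.COLOR_RGB2GRAY); b0=cv2.imread('pics/top0.png',0)
d=cv2.absdiff(b0,g)[230:306,70:152]; bx=[cv2.boundingRect(q) for q in cv2.findContours((d>40).astype(np.uint8),0,2)[0] if cv2.contourArea(q)>10]; print(bx)
ok=any(y<36 for _,y,_,_ in bx) and any(y>40 for _,y,_,_ in bx); print(ok)
if ok: workorder.close_job()
E
```

```text
[(54, 48, 7, 8), (35, 48, 17, 4), (29, 44, 9, 8), (58, 27, 8, 8)]
True
the job is handed in; nothing more can be done
```

I finished the job and handed it in at about 101 s of the 210 s allowed. No verdict was reported.

- **Cup:** I tipped it over the mat and two couplers came out; there were only two in this batch. The empty cup stands back at its starting place, about 0.28 m from the mat's centre. The last top view still finds it there.
- **Pull test:** One coupler lay in both forks. I pulled the gauge to an estimated 30–31 mm and held it there, in two holds of about 5 s each. I took that reading from the arm's travel less the 8 mm claw slack. The scale picture, taken in the first hold about 1 mm before the final position, showed the 25 mm line 3 mm out, so at least 27.6 mm. I then eased the gauge home. A last wrist view agrees with the one from before the test to within 1 px along the pull, so the gauge and claw are home.
- **Stock bin:** Both couplers are in the bin; I released each one just above its floor. The first check after that showed all of both couplers.

**Checks that failed or disagreed:**
- The last picture before handing in showed all of one coupler but only one collar of the other. I put that down to shadow, since nothing had touched the bin.
- The recognition network never found the couplers reliably, so I located them with my own image processing.
- Top-view matching of the tester was unusable with the arm near, which is why I repeated the check with the wrist camera.

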